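# Uncover the watch movement and bring up the oil pots

## Robot

A 6-joint arm with a two-finger parallel gripper is mounted at the origin on the work surface. World frame = base frame: x ahead of the robot, y to its left, z up, the work surface at z = 0. Lengths are in m, angles in rad, forces in N, time in s.
With the tool pointing down it reaches from about 0.275 to 0.825 m from the base axis. Payload 5.2 kg.
Tool frame: the origin (TCP) lies midway between the tips of the shut fingers; the grasp point (between the pads) lies 19 mm behind it; z points along the fingers, y is the direction in which the jaws open and shut (so a half turn about z gives the same grasp; the last joint's range is limited). The gripper opens to 93 mm and grips with 3 to 60 N. Pads are 15 mm wide; open, the fingers measure 128 mm over their backs; the gripper's body (75 mm by 188 mm) begins 65 mm behind the grasp point.
Start: joints at [-1.382, 0.259, 1.535, -0, 1.348, -0.203], TCP at [0.21, -0.508, 0.219] pointing down, gripper open.
Joint ranges: [-3.14, 3.14], [-0.91, 2.08], [0.19, 2.58], [-1.22, 4.36], [0.22, 2.71], [-3.12, 3.12]. Speed limits (rad/s): [2.57, 2.57, 3.14, 3.14, 3.14, 3.14].

## Interface

Orientations are given as a unit quaternion [x, y, z, w].
In Python, from rig import sense, viewer, ticket gives the robot as it stands.
- The arm moves only by the tool send_rows, never from a script. Its argument "deltas" is a list of rows, each a list of 2 entries, a list of its own where there are three numbers: the shift along the tool's x, y, z in cm, then the turn about the tool's z in rad. A call has 1 to 8 rows; each row shifts and turns the commanded pose from where the row before left it, along the tool's axes as they then stand; what a row does not reach is not made up. A row lasts 1/12 s, in which the tool goes at most 41.7 mm and 7.16 degrees, less where a joint would pass 70% of its speed; a pose out of reach is approached as far as the arm can. A call with a gripper value outside its range is refused whole. "fingers" is the opening in per cent of the stroke, from 0 (shut) to 100 (fully open), set as the call begins (left out, the last holds). The fingers move at their own pace and stop on an object; "newtons" is the grip in N (left out, the last holds). Time passes only in rows, so rows that do not move let the fingers close. It gives the time, the measured TCP pose, the force and the opening at its end, in the units of the state.
- sense(): the state, without advancing time (a new reading comes with each control period).
- viewer.snapshot(name): name is "scene" or "side" or "wrist"; returns the picture (420x560x3 uint8, red, green, blue); there is no depth.
- viewer.camera_info(name): a dict with "mtx" (3x3 intrinsics, pixels), "rvec" (rotation vector, rad) and "tvec" (3), from world to camera coordinates, as OpenCV has them; the wrist camera has in their place "hand_eye" (4x4, takes a point from camera to tool coordinates, whose origin is the TCP and whose axes are the flange's). Camera axes: x right, y down, z forward; pixel columns grow to the right and rows downward; lengths in m; the calibration is good to about 2 mm. A picture is of the moment at which its call begins: read the wrist's pose just before it. camera_info takes no time and is no camera call.
- ticket.sign_off(): hands the job in, once; it reports no verdict.
The state is a dict: "t": time; "joint_pos": joint angles; "joint_vel": joint speeds; "joint_efforts": joint torques, N m; "position": TCP position; "tcp_rot": TCP orientation; "force": force on the tool from outside, world axes, zero at the start; "ft_torque": the same for the moment, N m; "finger_gap": opening from 0.0 (shut) to 1.0 (fully open).
Only numpy, scipy, OpenCV 4.12 (cv2) and the standard library are available. Lean on these libraries where they do the work, as an engineer would, in place of code of your own. Each camera call takes 0.05 s, during which the arm holds its last target. There are 200 camera calls.

## Task

Get this watch movement ready for oiling: lift the clear dust bell straight up off the movement holder and stand it midway between the two round aluminium parts tins on the mat, in line with them. Set the oil-pot stand flat on the mat to the right of the holder (as seen from the robot's side), so that its row of pots runs straight out from the middle of the holder, square to the mat, with a finger's breadth (15 mm) of gap. Carry the pots level, set both things down gently rather than dropping them, and leave the holder, tins, pegwood holder and loupe where they are, without pressing on the movement.

Things in the scene. Friction and masses are not known exactly. Their poses are not given: they have to be found in the camera images.
- bell: Clear dust bell over the holder (within 2 mm of centre): rim 82 mm across, wall 3, crown 54 mm up, then a 6 mm neck and a blue knob 18 mm in diameter, 20 tall; 80 mm in all, about 90 g. Origin: the knob's centre, 70 mm above the rim; z up. The dome begins 16 mm below the origin: keep fingertips above it. What is inside stands 25 mm high, 5 mm from the wall: raise it 35 mm or more.
- holder: Movement holder under the bell: two grey jaws, 34 (x) by 46 mm (y), 25 mm tall, a brass clamping knob standing out 10 mm further on the left (+y), a round brass movement 31 mm across on top. Loose on the mat, 160 g. Origin: centre of the jaws' underside; x away from the robot, -y to the right, square to the mat. Its right face is 23 mm from the origin.
- stand: Oil-pot stand: grey base 38 (x) by 100 mm (y), 14 tall, with a row along y of four lidded aluminium pots 21 mm across, spotted red, yellow, green, blue; 26 mm tall in all, about 160 g. Origin: its centre, half-way up (13 mm); y along the row. Grip it across its 38 mm width. Starts on the mat, far left or far right, turned up to 0.7 rad. Either end may face the holder.
- tin_left: The left one of two alike round aluminium parts tins with glass tops, 54 mm (55 mm over the lid's rim) in diameter, 20 mm tall, at the back of the mat. The origin is the centre of its underside.
- tin_right: The right one of the two parts tins, same size; their centres are about 180 mm apart. The origin is the centre of its underside. The line between the tins may be askew to the mat.
- pegs: Bystander: pegwood holder, a green foam ball-like block 54 mm in diameter and 38 mm tall with three red sticks up to 76 mm high. The origin is the centre of its underside. It stands on the mat on the side where the oil pots are not.
- loupe: Bystander: black eye loupe standing on its wide end, 36 mm in diameter, 26 mm tall, near the right back of the mat. The origin is the centre of its underside.
- mat: Pale green bench mat, 360 mm (x) by 660 mm (y), 2 mm thick, fixed to the bench; everything stands on it. The origin is the centre of its underside, so its upper face is 2 mm above the bench. Slightly turned on the bench.
There are look-alikes about, which are no part of the job. There is more than one size of the stand; the one meant has the size given above.

How it is judged:
At the end, for the whole second after the job is handed in: Bell upright on the mat, within 12 mm of the line between the tins' centres and at least 78 mm from each centre. Oil stand flat on the mat right of the holder: gap 7 to 23 mm, within 8 mm of the holder's middle line, row within 0.12 rad of its left-right line. Both released, at rest (horizontal distance between bell and tin_left above 0.078 m and horizontal distance between bell and tin_right above 0.078 m and x of bell in the frame of tin_left between -0.012 and 0.012 m and y of bell in the frame of tin_left between -0.11 and -0.07 m and angle between each of bell, stand's own z axis and vertical below 0.06 rad and height (world z) of bell below 0.075 m and linear speed of each of bell, stand below 0.02 m/s and y of stand in the frame of holder between -0.096 and -0.08 m and x of stand in the frame of holder between -0.008 and 0.008 m and angle between the y axis of stand and the y axis of holder, either way round below 0.12 rad and height (world z) of stand below 0.018 m); the robot touches nothing.
It fails at once if the movement holder is shifted by more than 6 mm, or the robot presses on it with more than 2 N (distance of holder from where it was at the start of the episode above 0.006 m or contact force between holder and the fingers above 2 N or contact force between holder and the arm above 2 N).
It fails at once if a parts tin, the pegwood holder or the loupe is shifted by more than 8 mm (distance of any of tin_left, tin_right, pegs, loupe from where it was at the start of the episode above 0.008 m).
It fails at once if the oil-pot stand is tilted by more than 0.35 rad (angle between stand's own z axis and vertical above 0.35 rad).
It fails at once if the bell is dropped or slammed: it moves faster than 0.4 m/s within 10 mm of its resting height (linear speed of bell above 0.4 m/s and height (world z) of bell below 0.082 m).
It fails at once if the oil-pot stand is dropped or slammed: it moves faster than 0.4 m/s within 10 mm of its resting height (linear speed of stand above 0.4 m/s and height (world z) of stand below 0.025 m).
It also fails if it takes over 51 s, if anything falls off the work surface, if the arm or the gripper's body presses on something with over 40 N, if the wrist force passes 120 N, or if a joint passes its speed limit or range.

## Working session

There is one attempt and no reset: what is moved stays moved. The work goes in short steps, Python scripts to look and compute and a tool call to move; the robot and the scene stay as the last step left them, time stands still between calls to the robot, and variables do not carry over. Pictures are saved under pics/ and viewed, about 8 in all and at most 12, crops included, and the job is handed in when it is done.

Besides the shell and the picture viewer there is one more tool, called after ">>>" as name(argument=value, ...) on one line, values as JSON. send_rows: Moves the arm, as the interface text tells. Its arguments: {"type":"object","properties":{"deltas":{"type":"array"},"fingers":{"type":"number"},"newtons":{"type":"number"}},"required":["deltas"]}

```bash
mkdir -p pics; ls; cat > h.py <<'E'
import numpy as np, cv2
from rig import sense, viewer, ticket
from scipy.spatial.transform import Rotation as R
def cam(name, s=None):
    c=viewer.camera_info(name); K=np.array(c["mtx"],float)
    if "hand_eye" in c:
        s=s or sense(); T=np.eye(4); T[:3,:3]=R.from_quat(s["tcp_rot"]).as_matrix(); T[:3,3]=s["position"]
        W=T@np.array(c["hand_eye"]); return K,W[:3,:3],W[:3,3]
    Rm=R.from_rotvec(np.ravel(c["rvec"])).as_matrix(); return K,Rm.T,-Rm.T@np.ravel(c["tvec"])
def onplane(C,uv,z):
    K,Rw,o=C; uv=np.atleast_2d(uv).astype(float)
    d=(Rw@np.linalg.inv(K)@np.c_[uv,np.ones(len(uv))].T).T
    return o+d*((z-o[2])/d[:,2])[:,None]
def proj(C,p):
    K,Rw,o=C; q=(K@Rw.T@(np.atleast_2d(p)-o).T).T; return q[:,:2]/q[:,2:]
def snap(name,fn):
    s=sense(); C=cam(name,s); im=viewer.snapshot(name)[:,:,::-1].copy(); cv2.imwrite("pics/"+fn,im); return im,C
E
python3 - <<'E'
from h import *
s=sense(); print({k:np.round(v,3) for k,v in s.items()})
for n in("scene","side","wrist"):
    im,C=snap(n,n+"0.png"); np.savez("pics/"+n+"0.npz",K=C[0],R=C[1],o=C[2]); print(n,C[2].round(3),C[1][:,2].round(2))
a=cv2.imread("pics/scene0.png");b=cv2.imread("pics/side0.png")
E
```

```text
pics
{'t': np.float64(0.0), 'joint_pos': array([-1.382,  0.259,  1.536, -0.   ,  1.348, -0.203]), 'joint_vel': array([ 0.001,  0.001, -0.002, -0.001, -0.   , -0.   ]), 'joint_efforts': array([-0.0000e+00, -4.3731e+01, -2.8400e+01,  7.2000e-02,  4.1000e-02,
       -0.0000e+00]), 'position': array([ 0.21 , -0.508,  0.218]), 'tcp_rot': array([ 0.981,  0.195,  0.   , -0.001]), 'force': array([-0.297,  0.149,  0.32 ]), 'ft_torque': array([ 0.046, -0.004, -0.073]), 'finger_gap': np.float64(1.0)}
scene [ 1.104 -0.623  0.815] [-0.55  0.53 -0.65]
side [0.105 0.548 0.454] [ 0.46 -0.72 -0.52]
wrist [ 0.275 -0.481  0.383] [-0.23 -0.1  -0.97]
```

View pics/scene0.png

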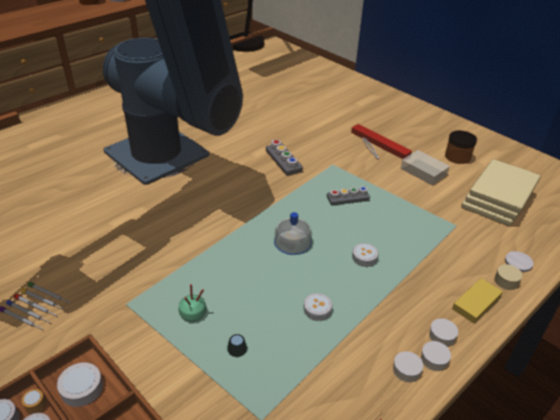

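View pics/side0.png

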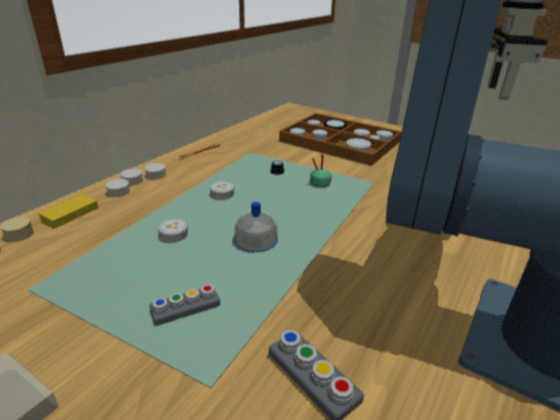

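Scene picture:
- Stand candidates: on the mat at scene (348,195) / side (185,303), and a larger one off the mat at scene (284,157) / side (315,370).
- Tins: the two on the mat at (366,254) and (318,305). White tins lie off the mat at (444,330), (436,355), (408,365) and (519,261).
- Bell knob at (294,218), pegs at (192,306), loupe at (237,345).

I choose the on-mat ones and check the stand's size by measurement.

```bash
cat > m.py <<'E'
from h import *
def load(n):
    d=np.load(f"pics/{n}0.npz"); return cv2.imread(f"pics/{n}0.png"),(d["K"],d["R"],d["o"])
def tri(C1,u1,C2,u2):
    A=[];b=[]
    for C,u in((C1,u1),(C2,u2)):
        d=C[1]@np.linalg.inv(C[0])@np.array([*u,1.]); d/=np.linalg.norm(d); P=np.eye(3)-np.outer(d,d); A.append(P); b.append(P@C[2])
    return np.linalg.lstsq(np.vstack(A),np.hstack(b),rcond=None)[0]
def blobs(im,lo,hi,amin=6):
    h=cv2.cvtColor(im,cv2.COLOR_BGR2HSV); m=cv2.inRange(h,np.array(lo),np.array(hi))
    n,l,st,ce=cv2.connectedComponentsWithStats(m); return [(ce[i].round(1),st[i][4]) for i in range(1,n) if st[i][4]>=amin]
E
python3 - <<'E'
from m import *
for n in("scene","side"):
    im,C=load(n); print(n)
    h=cv2.cvtColor(im,cv2.COLOR_BGR2HSV)
    for col,lo,hi in(("blue",(108,130,60),(130,255,255)),("red",(172,140,90),(180,255,255)),("red2",(0,190,90),(5,255,255)),("yel",(22,150,120),(33,255,255)),("grn",(50,150,40),(75,255,255))):
        print(col,[(tuple(map(float,c)),int(a)) for c,a in blobs(im,lo,hi)if a<400])
    # mat
    p=(300,340) if n=="scene" else (300,250); print(h[p[1] if n=="side" else 300,250])
    m=cv2.inRange(h,np.array((60,25,60)),np.array((95,140,255))); m=cv2.morphologyEx(m,cv2.MORPH_OPEN,np.ones((3,3)))
    cs,_=cv2.findContours(m,0,2); c=max(cs,key=cv2.contourArea); hull=cv2.convexHull(c)
    q=cv2.approxPolyDP(hull,12,True)[:,0]; print("mat",q.tolist(), onplane(C,q,.002)[:,:2].round(3).tolist())
    # objects in mat
    full=np.zeros_like(m); cv2.fillConvexPoly(full,hull,255); full=cv2.erode(full,np.ones((5,5)))
    o=cv2.bitwise_and(full,255-m); k,l,st,ce=cv2.connectedComponentsWithStats(o)
    for i in range(1,k):
        if st[i][4]>60: print(st[i].tolist(),ce[i].round(1),onplane(C,ce[i],.012)[0].round(3))
a=cv2.imread("pics/side0.png")[270:420,130:380]; b=cv2.imread("pics/scene0.png")[130:330,250:410]
cv2.imwrite("pics/crop1.png",np.hstack([cv2.resize(a,(500,300),interpolation=2),cv2.resize(b,(240,300),interpolation=2)]))
E
```

```text
scene
blue [((291.7, 159.4), 7), ((293.6, 217.4), 60), ((8.7, 302.1), 9)]
red []
red2 [((382.3, 140.0), 324), ((15.9, 295.9), 8)]
yel []
grn []
[ 73  41 166]
mat [[453, 225], [262, 418], [129, 306], [332, 166]] [[0.703, 0.341], [0.762, -0.308], [0.415, -0.34], [0.355, 0.309]]
[327, 186, 43, 19, 570] [347.8 195.2] [0.474 0.234 0.012]
[274, 212, 38, 43, 1222] [292.7 235.2] [0.488 0.032 0.012]
[352, 243, 27, 24, 517] [364.8 254.2] [0.634 0.104 0.012]
[189, 283, 16, 18, 106] [194.9 292. ] [ 0.478 -0.229  0.012]
[303, 293, 30, 28, 655] [317.5 306.2] [ 0.666 -0.076  0.012]
[228, 335, 19, 21, 307] [236.6 345.5] [ 0.632 -0.251  0.012]
side
blue [((255.5, 208.5), 97), ((159.4, 301.9), 30), ((290.2, 336.6), 78)]
red []
red2 [((206.7, 287.9), 15), ((341.5, 385.3), 94)]
yel [((191.5, 292.4), 25), ((323.1, 367.8), 107)]
grn [((175.5, 297.0), 16), ((305.8, 351.6), 73)]
[107  86  86]
mat [[371, 183], [211, 385], [31, 290], [248, 154]] [[0.408, -0.327], [0.351, 0.315], [0.701, 0.345], [0.756, -0.291]]
[271, 160, 13, 14, 140] [277.  167.4] [ 0.631 -0.248  0.012]
[210, 182, 24, 18, 353] [221.6 189.9] [ 0.665 -0.074  0.012]
[234, 201, 44, 51, 1541] [255.5 230.4] [0.504 0.015 0.012]
[158, 219, 29, 23, 552] [172.6 230. ] [0.634 0.106 0.012]
[150, 284, 69, 41, 1525] [183.8 303.7] [0.473 0.238 0.012]
```

View pics/crop1.png

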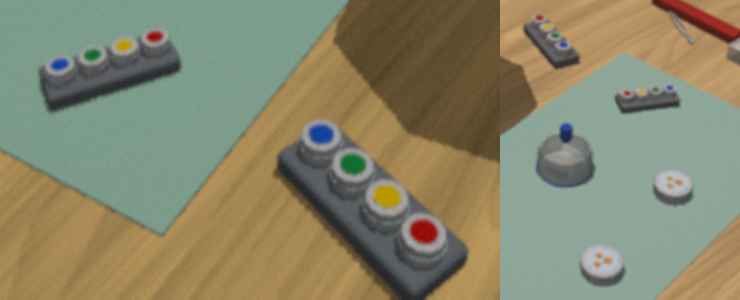

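```bash
python3 - <<'E'
from m import *
a,Ca=load("scene"); b,Cb=load("side")
for nm,z,pts in(("small",.028,[(159.4,301.9),(175.5,297),(191.5,292.4),(206.7,287.9)]),("big",.028,[(290.2,336.6),(305.8,351.6),(323.1,367.8),(341.5,385.3)])):
    P=onplane(Cb,pts,z); d=P[-1]-P[0]; print(nm,P[:,:2].round(4).tolist(),"len",np.linalg.norm(d).round(4),"mean",P.mean(0).round(4),"dir blue->red",np.arctan2(d[1],d[0]).round(3))
k=tri(Ca,(293.6,217.4),Cb,(255.5,208.5)); print("knob",k.round(4), onplane(Ca,(293.6,217.4),.072)[0].round(4),onplane(Cb,(255.5,208.5),.072)[0].round(4))
for n,u,v in(("tinL",(364.8,254.2),(172.6,230)),("tinR",(317.5,306.2),(221.6,189.9)),("loupe",(236.6,345.5),(277,167.4)),("pegs",(192,306),(321,178))):
    print(n,tri(Ca,u,Cb,v).round(4))
    for im,C,p in((a,Ca,u),(b,Cb,v)):
        pass
# tins: bright rim ellipse fit on lid
for im,C,ps in((a,Ca,[(364.8,254.2),(317.5,306.2)]),(b,Cb,[(172.6,230),(221.6,189.9)])):
    h=cv2.cvtColor(im,cv2.COLOR_BGR2HSV)
    for p in ps:
        x,y=map(int,p); w=h[y-16:y+17,x-20:x+21]; m=((w[:,:,1]<22)&(w[:,:,2]>165))|((w[:,:,0]<35)&(w[:,:,2]>120)); m=m.astype(np.uint8)
        cs,_=cv2.findContours(m,0,1); c=max(cs,key=len); e=cv2.fitEllipse(cv2.convexHull(c)); 
        u=(e[0][0]+x-20,e[0][1]+y-16); print(np.round(u,1),np.round(e[1],1),onplane(C,u,.0215)[0].round(4))
E
```

```text
small [[0.4915, 0.2664], [0.4799, 0.2458], [0.4676, 0.2251], [0.4558, 0.2046]] len 0.0713 mean [0.4737 0.2355 0.028 ] dir blue->red -2.095
big [[0.2995, 0.2134], [0.2696, 0.2231], [0.2393, 0.2325], [0.2094, 0.242]] len 0.0945 mean [0.2544 0.2277 0.028 ] dir blue->red 2.835
knob [0.4938 0.0267 0.0701] [0.4948 0.0247 0.072 ] [0.4923 0.0296 0.072 ]
tinL [0.6341 0.1052 0.0115]
tinR [ 0.6655 -0.0752  0.011 ]
loupe [ 0.6314 -0.2499  0.011 ]
pegs [ 0.5072 -0.2555  0.0154]
[365.3 251. ] [16.5 24.6] [0.6341 0.1043 0.0215]
[317.5 303. ] [20.8 27.2] [ 0.6656 -0.0768  0.0215]
[172.2 225.7] [12.  25.3] [0.6339 0.1052 0.0215]
[221.6 186.9] [10.5 21.5] [ 0.6619 -0.0711  0.0215]
```

>>> send_rows(deltas=[[[2.9,-2.4,0],0],[[2.9,-2.4,0],0],[[2.9,-2.4,0],0],[[2.9,-2.4,0],0],[[2.9,-2.4,0],0],[[2.9,-2.4,0],0],[[2.9,-2.4,0],0],[[2.9,-2.4,0],0]], fingers=60, newtons=15)

```text
t: 0.82
position: [0.3514, -0.2405, 0.2186]
tcp_rot: [0.981, 0.194, 0.0, -0.0]
force: [1.0, -0.1, -0.2]
finger_gap: 0.606
```

>>> send_rows(deltas=[[[2.9,-2.4,0],0],[[2.9,-2.4,0],0],[[2.9,-2.4,0],0],[[2.9,-2.4,0],0],[[2.9,-2.4,0],0],[[2.9,-2.4,0],0],[[2.9,-2.4,0],0],[[2.9,-2.4,0],0]])

```text
t: 1.48
position: [0.4926, 0.0257, 0.2185]
tcp_rot: [0.981, 0.195, -0.0, 0.0]
force: [1.1, 0.3, -0.3]
finger_gap: 0.599
```

>>> send_rows(deltas=[[[0,0,0],-0.12],[[0,0,0],-0.12],[[0,0,0],-0.12],[[0,0,0],-0.12],[[0,0,0],-0.12],[[0,0,0],-0.12],[[0,0,0],-0.12],[[0,0,0],-0.12]])

```text
t: 2.15
position: [0.492, 0.0238, 0.2184]
tcp_rot: [0.778, 0.628, -0.0, -0.0]
force: [0.2, -0.7, -0.3]
finger_gap: 0.602
```

>>> send_rows(deltas=[[[0,0,0],-0.1],[[0,0,0],-0.1],[[0,0,0],-0.107],[[0,0,0],0],[[0,0,0],0]])

```text
t: 2.57
position: [0.4921, 0.0238, 0.2184]
tcp_rot: [0.676, 0.736, -0.0, -0.0]
force: [-0.8, -0.7, -0.2]
finger_gap: 0.601
```

```bash
python3 - <<'E'
from m import *
im,C=snap("wrist","w1.png"); print(C[2].round(3),C[1][:,2].round(2))
B=blobs(im,(105,110,50),(130,255,255),40); print(B)
for c,a in B: print(onplane(C,c,.072)[0].round(4))
E
```

```text
[0.487 0.094 0.383] [ 0.02 -0.25 -0.97]
[(array([108.1,   1.7]), np.int32(54)), (array([279.7, 162.3]), np.int32(76)), (array([282.3, 199.8]), np.int32(232))]
[0.3195 0.1974 0.072 ]
[0.4905 0.064  0.072 ]
[0.4968 0.024  0.072 ]
```

View pics/w1.png

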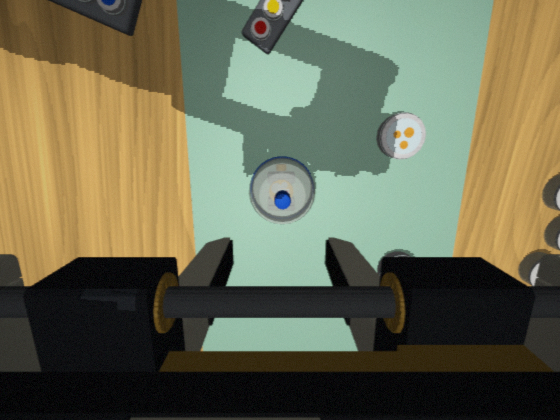

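The wrist view shows the bell at (282,190) with its blue knob at (282,200), the stand's yellow and red end at (270,20), the left tin at (403,135), and the fingers below. The grasp is aligned, so I descend now.

>>> send_rows(deltas=[[[0.17,0.36,3],0],[[0,0,3],0],[[0,0,3],0],[[0,0,3],0],[[0,0,2],0],[[0,0,1],0],[[0,0,0.8],0],[[0,0,0],0]], fingers=45)

```text
t: 3.28
position: [0.4953, 0.0258, 0.0598]
tcp_rot: [0.676, 0.737, -0.0, -0.001]
force: [0.3, -0.2, 0.3]
finger_gap: 0.452
```

>>> send_rows(deltas=[[[0,0,0],0],[[0,0,0],0],[[0,0,0],0],[[0,0,0],0],[[0,0,0],0],[[0,0,0],0],[[0,0,0],0],[[0,0,0],0]], fingers=10, newtons=15)

```text
t: 3.95
position: [0.4959, 0.0257, 0.0613]
tcp_rot: [0.675, 0.738, 0.0, 0.0]
force: [-2.7, -0.4, 6.7]
finger_gap: 0.188
```

>>> send_rows(deltas=[[[0,0,-0.3],0],[[0,0,-0.7],0],[[0,0,-1.5],0],[[0,0,-1.5],0],[[0,0,-1.5],0],[[0,0,-1.5],0],[[0,0,-1],0],[[0,0,0],0]])

```text
t: 4.62
position: [0.4972, 0.0256, 0.143]
tcp_rot: [0.675, 0.738, 0.001, 0.002]
force: [0.7, -0.5, -0.7]
finger_gap: 0.186
```

```bash
python3 - <<'E'
from m import *
a,Ca=snap("scene","s2.png"); b,Cb=snap("side","d2.png"); s=sense(); print(s["force"].round(2),s["finger_gap"],s["position"].round(4))
c=lambda i,x,y:cv2.resize(i[y-60:y+90,x-90:x+90],(396,330),interpolation=2)
cv2.imwrite("pics/c2.png",np.hstack([c(a,294,220),c(b,256,210)]))
E
```

```text
[-0.59 -0.68 -0.38] 0.18484805257749892 [0.4957 0.0258 0.1407]
```

View pics/c2.png

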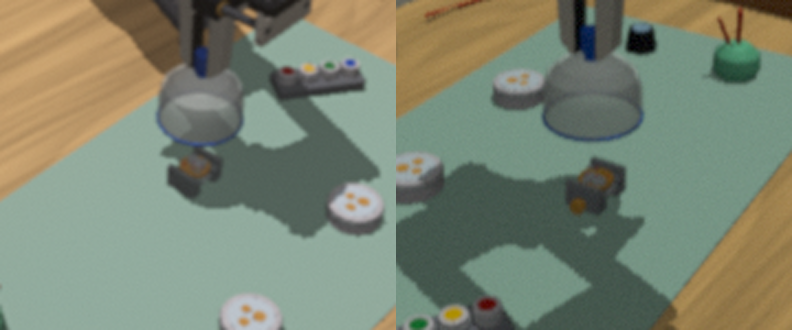

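>>> send_rows(deltas=[[[-0.15,1,0],0],[[-0.35,2.1,0],0],[[-0.4,2.4,0],0],[[-0.45,2.5,0],0],[[-0.4,2.5,0],0],[[-0.4,2.3,0],0],[[-0.24,1.5,0],0],[[-0.1,0.97,0],0]])

```text
t: 5.38
position: [0.6518, 0.014, 0.1385]
tcp_rot: [0.675, 0.737, -0.0, -0.001]
force: [0.7, -1.2, -1.5]
finger_gap: 0.186
```

>>> send_rows(deltas=[[[0,0,0.5],0],[[0,0,1],0],[[0,0,1],0],[[0,0,1],0],[[0,0,1],0],[[0,0,0.5],0],[[0,0,0],0],[[0,0,0],0]])

```text
t: 6.05
position: [0.6496, 0.0144, 0.0903]
tcp_rot: [0.675, 0.738, -0.0, -0.0]
force: [0.6, -0.4, -1.6]
finger_gap: 0.19
```

```bash
python3 - <<'E'
from m import *
s=sense(); print(s["position"].round(4),s["tcp_rot"].round(3),s["force"].round(2),s["finger_gap"])
w,Cw=snap("wrist","w3.png"); a,Ca=snap("scene","s3.png"); b,Cb=snap("side","d3.png")
for n,im,C in(("scene",a,Ca),("side",b,Cb)):
    for T in((.634,.105,.0215),(.6655,-.0755,.0215)):
        p=proj(C,T)[0]; cv2.drawMarker(im,tuple(int(v) for v in p),(255,0,255),0,5,1)
    p=proj(C,(.650,.0147,.002))[0]; cv2.drawMarker(im,tuple(int(v) for v in p),(0,0,255),0,5,1)
c=lambda i,x,y:cv2.resize(i[y-70:y+80,x-90:x+90],(396,330),interpolation=2)
cv2.imwrite("pics/c3.png",np.hstack([c(a,340,270),c(b,200,190)]))
E
```

```text
[0.6496 0.0144 0.0903] [ 0.675  0.738 -0.    -0.   ] [ 0.57 -0.42 -1.56] 0.1898523828064624
```

View pics/c3.png

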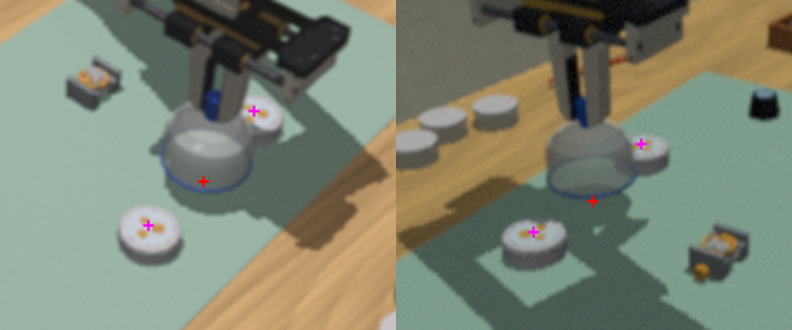

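The bell hangs upright over the midpoint marker, and both tins sit where they were measured. I lower it now.

>>> send_rows(deltas=[[[0,0,0.7],0],[[0,0,0.7],0],[[0,0,0.6],0],[[0,0,0.3],0],[[0,0,0.2],0],[[0,0,0.2],0],[[0,0,0.15],0],[[0,0,0.1],0]])

```text
t: 6.87
position: [0.6498, 0.0144, 0.0614]
tcp_rot: [0.675, 0.738, -0.0, -0.0]
force: [-4.0, 0.2, 6.5]
finger_gap: 0.183
```

>>> send_rows(deltas=[[[0,0,0.05],0],[[0,0,0.05],0],[[0,0,0],0],[[0,0,0],0]])

```text
t: 7.2
position: [0.6499, 0.0143, 0.0615]
tcp_rot: [0.675, 0.738, 0.0, 0.0]
force: [-3.5, 0.9, 6.2]
finger_gap: 0.191
```

>>> send_rows(deltas=[[[0,0,-0.1],0],[[0,0,0],0],[[0,0,0],0],[[0,0,0],0],[[0,0,0],0],[[0,0,0],0]], fingers=45)

```text
t: 7.7
position: [0.65, 0.0144, 0.061]
tcp_rot: [0.675, 0.738, -0.0, -0.0]
force: [0.0, 0.1, -0.2]
finger_gap: 0.449
```

>>> send_rows(deltas=[[[0,0,-0.5],0],[[0,0,-1],0],[[0,0,-2],0],[[0,0,-3],0],[[0,0,-3],0],[[0,0,-3],0],[[0,0,-3],0],[[0,0,-1],0]])

```text
t: 8.37
position: [0.6521, 0.0142, 0.2329]
tcp_rot: [0.675, 0.738, 0.003, 0.004]
force: [0.6, -0.2, 0.9]
finger_gap: 0.452
```

>>> send_rows(deltas=[[[0.32,-2.6,0],0],[[0.32,-2.6,0],0],[[0.32,-2.6,0],0],[[0.32,-2.6,0],0],[[0.32,-2.5,0],0],[[0.32,-2.5,0],0],[[0,0,0],0],[[0,0,0],0]], fingers=70)

```text
t: 9.03
position: [0.4941, 0.0201, 0.2267]
tcp_rot: [0.675, 0.737, 0.0, 0.0]
force: [0.7, 0.3, -0.3]
finger_gap: 0.702
```

```bash
python3 - <<'E'
from m import *
s=sense(); print(s["position"].round(4))
w,Cw=snap("wrist","w4.png"); np.savez("pics/wrist0.npz",K=Cw[0],R=Cw[1],o=Cw[2])
p=proj(Cw,(.495,.0255,.02))[0].astype(int); print(p)
x,y=p; h=cv2.cvtColor(w,cv2.COLOR_BGR2HSV)
c=cv2.resize(w[y-50:y+50,x-60:x+60],(720,600),interpolation=cv2.INTER_CUBIC); cv2.imwrite("pics/c4.png",c); print("origin",x-60,y-50)
for nm,lo,hi,z in(("brass",(8,110,60),(28,255,255),.025),):
    for b in blobs(w,lo,hi,15): print(b,onplane(Cw,b[0],z)[0].round(4))
E
```

```text
[0.4941 0.0201 0.2267]
[278 185]
origin 218 135
(array([ 91.9, 136.4]), np.int32(47073)) [0.2639 0.0659 0.025 ]
(array([271.5,   5.3]), np.int32(121)) [0.4692 0.2237 0.025 ]
(array([510.2, 132.4]), np.int32(22069)) [0.7673 0.1153 0.025 ]
(array([404.6, 129. ]), np.int32(69)) [0.6395 0.108  0.025 ]
(array([393., 131.]), np.int32(39)) [0.626  0.1044 0.025 ]
(array([399.3, 141.4]), np.int32(47)) [0.6359 0.093  0.025 ]
(array([279. , 163.3]), np.int32(58)) [0.4925 0.0538 0.025 ]
(array([279.7, 188.8]), np.int32(235)) [0.4962 0.0219 0.025 ]
(array([391.5, 268. ]), np.int32(24)) [ 0.6575 -0.0736  0.025 ]
(array([395.1, 276.6]), np.int32(17)) [ 0.6648 -0.0859  0.025 ]
(array([138.4, 306.3]), np.int32(297)) [ 0.3127 -0.1633  0.025 ]
(array([419.8, 308.2]), np.int32(257)) [ 0.7088 -0.1313  0.025 ]
(array([193.8, 345.7]), np.int32(285)) [ 0.3915 -0.2219  0.025 ]
```

View pics/c4.png

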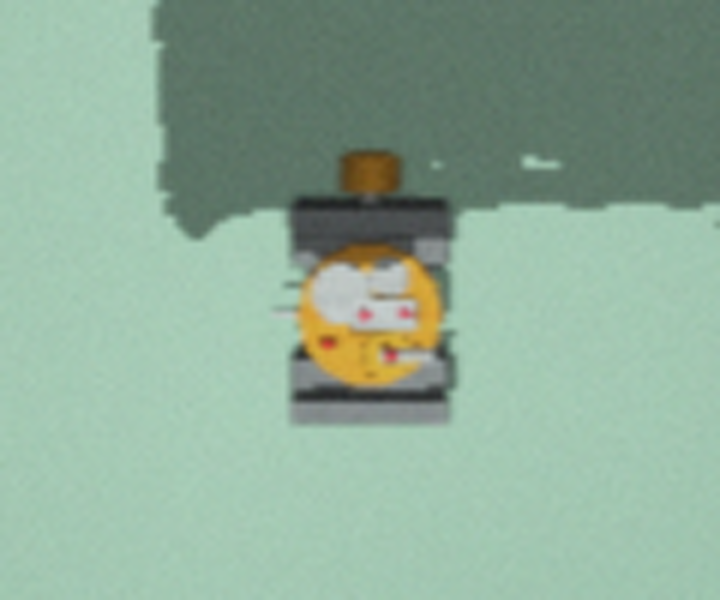

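```bash
python3 - <<'E'
from m import *
w,C=load("wrist")
f=lambda x,y,z: onplane(C,((x-2.5)/6+218,(y-2.5)/6+135),z)[0].round(4)
print("mov",f(370,316,.027))
a,b=f(290,424,.027),f(450,424,.027); print("right edge",a,b,"yaw",np.arctan2(b[1]-a[1],b[0]-a[0]),"mid",(a+b)/2)
c,d=f(291,198,.002),f(452,200,.002); print("left bottom",c,d,"yaw",np.arctan2(d[1]-c[1],d[0]-c[0]),(c+d)/2)
c,d=f(291,198,.027),f(452,200,.027); print("left top",c,d,(c+d)/2)
k=f(371,172,.015); m=f(370,316,.027); print("knob",k,"yaw",np.arctan2(-(k-m)[0],(k-m)[1]))
# stand dots in side cam after all (robot may occlude)
b,Cb=snap("side","d4.png"); a,Ca=snap("scene","s4.png")
B=blobs(b,(108,130,60),(130,255,255),10); print([(x[0],x[1],onplane(Cb,x[0],.028)[0].round(3)) for x in B])
print([(x[0],x[1],onplane(Ca,x[0],.072)[0].round(3)) for x in blobs(a,(108,130,60),(130,255,255),30)])
E
```

```text
mov [0.4954 0.0242 0.027 ]
right edge [ 0.4805 -0.0005  0.027 ] [0.5145 0.0025 0.027 ] yaw 0.08800737352774084 mid [0.4975 0.001  0.027 ]
left bottom [0.4762 0.0444 0.002 ] [0.5116 0.0471 0.002 ] yaw 0.0761238032205272 [0.4939  0.04575 0.002  ]
left top [0.477  0.0473 0.027 ] [0.5101 0.0498 0.027 ] [0.49355 0.04855 0.027  ]
knob [0.4931 0.0529 0.015 ] yaw 0.07996847068573314
[(array([197.4, 183.8]), np.int32(73), array([ 0.707, -0.042,  0.028])), (array([159.5, 301.9]), np.int32(31), array([0.491, 0.266, 0.028])), (array([290.2, 336.7]), np.int32(79), array([0.299, 0.214, 0.028]))]
[(array([344.9, 257.5]), np.int32(83), array([0.649, 0.014, 0.072]))]
```

>>> send_rows(deltas=[[[2.7,0,0],0],[[2.7,0,0],0],[[2.7,0,0],0],[[2.7,0,0],0],[[2.7,0,0],0],[[2.7,0,0],0],[[2.7,0,0],0],[[2.7,-0.1,0],0]])

```text
t: 9.85
position: [0.4758, 0.2367, 0.2258]
tcp_rot: [0.675, 0.737, -0.0, -0.0]
force: [0.4, 0.2, 0.3]
finger_gap: 0.701
```

>>> send_rows(deltas=[[[0,0,0],0.102],[[0,0,0],0.102],[[0,0,0],0.102],[[0,0,0],0.102],[[0,0,0],0.102],[[0,0,0],0.102],[[0,0,0],0],[[0,0,0],0]])

```text
t: 10.52
position: [0.4756, 0.2353, 0.2257]
tcp_rot: [0.865, 0.501, -0.0, -0.0]
force: [0.1, -0.6, -0.6]
finger_gap: 0.699
```

```bash
python3 - <<'E'
from m import *
s=sense(); q=s["tcp_rot"]; print(s["position"].round(4),2*np.arctan2(q[1],q[0]))
w,C=snap("wrist","w5.png")
for nm,lo,hi in(("blue",(108,110,50),(130,255,255)),("red",(0,170,80),(6,255,255)),("redhi",(172,150,80),(180,255,255)),("yel",(20,150,120),(33,255,255)),("grn",(50,130,40),(78,255,255))):
    for b in blobs(w,lo,hi,60):
        if b[1]<1500: print(nm,b[0],b[1],onplane(C,b[0],.028)[0].round(4))
E
```

```text
[0.4756 0.2353 0.2257] 1.0498192499236203
blue [279.3 163.2] 80 [0.4937 0.2647 0.028 ]
blue [451.7 240.9] 67 [0.6397 0.0644 0.028 ]
blue [168.9 268.6] 90 [0.2946 0.2163 0.028 ]
yel [279.  201.5] 62 [0.4694 0.2231 0.028 ]
grn [279.1 182.7] 62 [0.4815 0.2439 0.028 ]
```

View pics/w5.png

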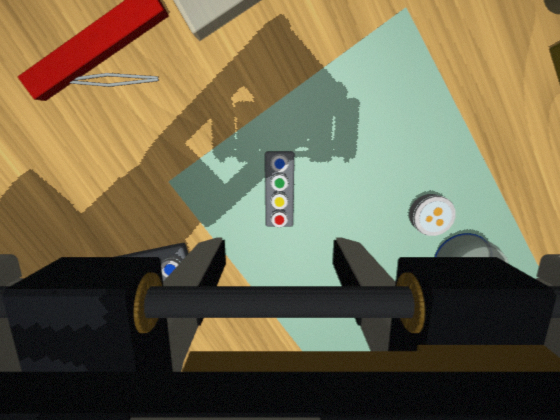

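The wrist view shows the stand at (279,190) between the fingers, its dots in column 279 and so square to the jaws. I descend.

>>> send_rows(deltas=[[[-0.12,0,3],0],[[0,0,3],0],[[0,0,3],0],[[0,0,3],0],[[0,0,3],0],[[0,0,2.5],0],[[0,0,2],0],[[0,0,1],0]])

```text
t: 11.23
position: [0.4729, 0.2336, 0.0184]
tcp_rot: [0.866, 0.501, -0.002, -0.001]
force: [-0.3, -0.1, -0.5]
finger_gap: 0.698
```

>>> send_rows(deltas=[[[0,0,0.7],0],[[0,0,0.5],0],[[0,0,0.2],0],[[0,0,0],0],[[0,0,0],0]])

```text
t: 11.65
position: [0.4751, 0.2342, 0.0081]
tcp_rot: [0.866, 0.5, 0.001, 0.0]
force: [0.9, 0.7, 0.2]
finger_gap: 0.701
```

>>> send_rows(deltas=[[[0,0,0],0],[[0,0,0],0],[[0,0,0],0],[[0,0,0],0],[[0,0,0],0],[[0,0,0],0],[[0,0,0],0]], fingers=25, newtons=20)

```text
t: 12.23
position: [0.4745, 0.2341, 0.0074]
tcp_rot: [0.866, 0.5, 0.0, 0.0]
force: [-0.3, -0.0, 2.9]
finger_gap: 0.406
```

>>> send_rows(deltas=[[[0,0,-0.1],0],[[0,0,-0.2],0],[[0,0,-0.5],0],[[0,0,-1],0],[[0,0,-1.2],0],[[0,0,0],0],[[0,0,0],0]])

```text
t: 12.82
position: [0.4751, 0.2343, 0.0382]
tcp_rot: [0.866, 0.5, 0.001, 0.0]
force: [-0.8, -0.6, -2.8]
finger_gap: 0.405
```

>>> send_rows(deltas=[[[0,0,-0.8],0],[[0,0,-1.2],0],[[0,0,-1.5],0],[[0,0,-1.5],0],[[0,0,-1.2],0],[[0,0,-0.8],0],[[0,0,0],0]])

```text
t: 13.4
position: [0.4752, 0.2343, 0.1088]
tcp_rot: [0.866, 0.5, 0.001, 0.0]
force: [0.4, -0.4, -1.3]
finger_gap: 0.407
```

>>> send_rows(deltas=[[[0,0,0],-0.05],[[0,0,0],-0.1],[[0,0,0],-0.1],[[0,0,0],-0.1],[[0,0,0],-0.1],[[0,0,0],-0.1],[[0,0,0],-0.06],[[0,0,0],0]])

```text
t: 14.07
position: [0.4736, 0.2338, 0.1062]
tcp_rot: [0.675, 0.738, -0.001, -0.001]
force: [-0.4, 0.0, -2.4]
finger_gap: 0.408
```

```bash
python3 - <<'E'
from m import *
s=sense(); q=s["tcp_rot"]; print(s["position"].round(4),2*np.arctan2(q[1],q[0]),s["force"].round(1),s["finger_gap"])
b,Cb=snap("side","d6.png"); w,C=snap("wrist","w6.png")
c=lambda i,x,y:cv2.resize(i[y:y+150,x:x+180],(396,330),interpolation=2)
cv2.imwrite("pics/c6.png",np.hstack([c(b,90,180),cv2.resize(w,(396,330))]))
E
```

```text
[0.4736 0.2338 0.1062] 1.6588603664944255 [-0.4  0.  -2.4] 0.40800662027706086
```

View pics/c6.png

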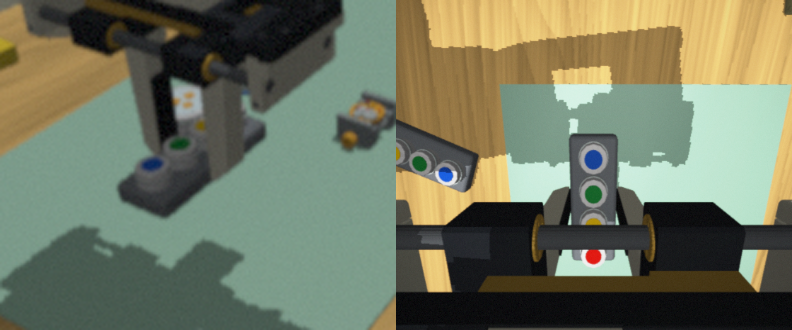

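>>> send_rows(deltas=[[[-1,0,0],0],[[-2,0,0],0],[[-3,0.1,0],0],[[-3,0,0],0],[[-3,0,0],0],[[-3,0.1,0],0],[[-3,0,0],0],[[-3,0,0],0]])

```text
t: 14.83
position: [0.494, 0.0229, 0.1071]
tcp_rot: [0.677, 0.736, -0.0, 0.0]
force: [0.5, -0.2, -1.7]
finger_gap: 0.406
```

>>> send_rows(deltas=[[[-3,0,0],0],[[-3,0,0],0],[[-2,0,0],0],[[-0.9,0,0],0],[[0,0,0],0],[[0,0,0],0],[[0,0,0],0]])

```text
t: 15.42
position: [0.5015, -0.0626, 0.107]
tcp_rot: [0.676, 0.737, 0.0, -0.001]
force: [0.2, -0.3, -2.7]
finger_gap: 0.411
```

```bash
python3 - <<'E'
from m import *
s=sense(); q=s["tcp_rot"]; print(s["position"].round(4),2*np.arctan2(q[1],q[0]),s["force"].round(1),s["finger_gap"])
w,C=snap("wrist","w7.png")
zt=s["position"][2]-.0065+.0265 # pot tops: pick TCP .0075 <-> tops .028
zt=s["position"][2]+.0205
for nm,lo,hi in(("blue",(108,110,50),(130,255,255)),("grn",(50,130,40),(78,255,255)),("yel",(20,150,120),(33,255,255)),("red",(0,170,80),(6,255,255))):
    for b in blobs(w,lo,hi,60):
        if b[1]<2500: print(nm,b[0],b[1],onplane(C,b[0],zt)[0].round(4))
E
```

```text
[ 0.5015 -0.0626  0.107 ] 1.6569619618181048 [ 0.2 -0.3 -2.7] 0.4106998761063408
blue [419.1 138.9] 260 [0.5635 0.0104 0.1275]
blue [509.6 144.3] 1122 [0.6073 0.0116 0.1275]
blue [278.9 202.8] 486 [ 0.4994 -0.0268  0.1275]
grn [278.8 247.1] 399 [ 0.5015 -0.0506  0.1275]
yel [482.2  11.8] 107 [0.5797 0.0654 0.1275]
yel [463.8  14.9] 65 [0.572  0.0636 0.1275]
yel [473.   33.3] 98 [0.5778 0.0569 0.1275]
yel [279.3  75.2] 69 [0.4944 0.0326 0.1275]
yel [287.9 115.4] 247 [0.5    0.0156 0.1275]
yel [465.6 241.2] 101 [ 0.5985 -0.0388  0.1275]
yel [278.8 282.1] 132 [ 0.5032 -0.0709  0.1275]
red [278.9 326. ] 314 [ 0.5057 -0.0982  0.1275]
```

>>> send_rows(deltas=[[[-0.1,0.05,0.5],0],[[0,0,1.2],0],[[0,0,1.5],0],[[0,0,1.5],0],[[0,0,1.3],0],[[0,0,1.2],0],[[0,0,0.8],0],[[0,0,0.5],0]])

```text
t: 16.13
position: [0.5019, -0.0637, 0.021]
tcp_rot: [0.676, 0.737, -0.0, -0.001]
force: [0.1, 0.6, -2.4]
finger_gap: 0.407
```

>>> send_rows(deltas=[[[0,0,0.4],0],[[0,0,0.3],0],[[0,0,0.2],0],[[0,0,0.2],0],[[0,0,0.15],0],[[0,0,0.1],0],[[0,0,0.05],0],[[0,0,0],0]])

```text
t: 16.8
position: [0.5026, -0.0647, 0.0082]
tcp_rot: [0.676, 0.737, 0.0, 0.0]
force: [-0.4, -0.2, -2.7]
finger_gap: 0.403
```

>>> send_rows(deltas=[[[0,0,0.05],0],[[0,0,0.05],0],[[0,0,0.05],0],[[0,0,0.03],0],[[0,0,0],0],[[0,0,0],0]])

```text
t: 17.3
position: [0.5027, -0.0647, 0.0074]
tcp_rot: [0.676, 0.737, 0.0, 0.0]
force: [-3.6, 0.1, 8.9]
finger_gap: 0.406
```

```bash
python3 - <<'E'
from m import *
s=sense(); print(s["position"].round(4),s["force"].round(1))
w,C=snap("wrist","w8.png"); zt=.0285
for nm,lo,hi in(("blue",(108,110,50),(130,255,255)),("grn",(50,130,40),(78,255,255))):
    for b in blobs(w,lo,hi,60):
        if 265<b[0][0]<295: print(nm,b[0],b[1],onplane(C,b[0],zt)[0].round(4))
cv2.imwrite("pics/c8.png",cv2.resize(w[0:300,160:440],(560,600),interpolation=2))
E
```

```text
[ 0.5027 -0.0647  0.0074] [-3.6  0.1  8.9]
blue [278.8 202.8] 484 [ 0.5006 -0.0287  0.0285]
grn [278.8 247.1] 401 [ 0.5027 -0.0525  0.0285]
```

View pics/c8.png

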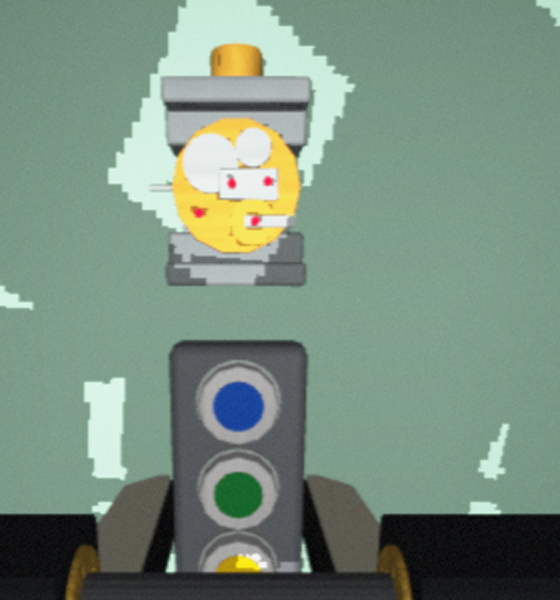

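The crop shows the stand in line with the holder, with a gap of about 16 mm and the right orientation. I release and rise.

>>> send_rows(deltas=[[[0,0,-0.1],0],[[0,0,0],0],[[0,0,0],0],[[0,0,0],0],[[0,0,0],0],[[0,0,0],0]], fingers=65)

```text
t: 17.85
position: [0.5025, -0.0646, 0.0072]
tcp_rot: [0.676, 0.737, -0.0, -0.0]
force: [0.4, -0.2, -0.7]
finger_gap: 0.647
```

>>> send_rows(deltas=[[[0,0,-0.5],0],[[0,0,-1],0],[[0,0,-2],0],[[0,0,-3],0],[[0,0,-4],0],[[0,0,-4],0],[[0,0,-4],0],[[0,0,-3],0]])

```text
t: 18.52
position: [0.5031, -0.0648, 0.2271]
tcp_rot: [0.676, 0.737, 0.001, 0.002]
force: [1.9, -0.5, -0.1]
finger_gap: 0.649
```

>>> send_rows(deltas=[[[-2,0,0],0],[[-2,0,0],0],[[-2,0,0],0],[[-1,0,0],0],[[0,0,0],0],[[0,0,0],0],[[0,0,0],0]])

```text
t: 19.1
position: [0.5083, -0.1335, 0.2223]
tcp_rot: [0.676, 0.737, 0.0, -0.0]
force: [0.3, 0.9, 0.5]
finger_gap: 0.654
```

```bash
python3 - <<'E'
from m import *
s=sense(); print(s["t"],s["position"].round(4),s["force"].round(1))
w,C=snap("wrist","w9.png"); a,Ca=snap("scene","s9.png")
D=[]
for nm,lo,hi in(("blue",(108,110,50),(130,255,255)),("grn",(50,130,40),(78,255,255)),("yel",(20,150,120),(33,255,255)),("red",(0,170,80),(6,255,255)),("brass",(8,110,60),(28,255,255))):
    for b in blobs(w,lo,hi,40):
        if b[1]<1500 and 240<b[0][0]<470: print(nm,b[0],b[1],onplane(C,b[0],.028)[0].round(4))
print([(x[0],onplane(Ca,x[0],.072)[0].round(3)) for x in blobs(a,(108,130,60),(130,255,255),30)])
cv2.imwrite("pics/c9.png",np.hstack([cv2.resize(w[60:260,200:480],(448,320)),cv2.resize(a[150:360,160:420],(348,320))]))
E
```

```text
19.1 [ 0.5083 -0.1335  0.2223] [0.3 0.9 0.5]
blue [434.8  66.1] 433 [0.671  0.0239 0.028 ]
blue [390.2 107.5] 74 [ 0.6292 -0.0239  0.028 ]
blue [279.1 102.3] 97 [ 0.5004 -0.0293  0.028 ]
grn [279.1 123.8] 75 [ 0.5025 -0.0531  0.028 ]
grn [266.2 266.6] 74 [ 0.5012 -0.2364  0.028 ]
grn [281.4 267.2] 44 [ 0.5214 -0.2356  0.028 ]
yel [279.5  58.6] 217 [0.4968 0.0165 0.028 ]
yel [279.2 144.6] 80 [ 0.5046 -0.0769  0.028 ]
red [279.1 165. ] 67 [ 0.5066 -0.101   0.028 ]
brass [278.6  26.3] 63 [0.4931 0.0484 0.028 ]
brass [278.9  56.1] 358 [0.496 0.019 0.028]
brass [279.1 144.9] 94 [ 0.5046 -0.0772  0.028 ]
brass [416.1 153.1] 66 [ 0.6697 -0.0725  0.028 ]
brass [409.9 164.6] 43 [ 0.665  -0.0868  0.028 ]
brass [410.  307.8] 255 [ 0.7041 -0.281   0.028 ]
[(array([344.9, 257.8]), array([0.65 , 0.013, 0.072]))]
```

View pics/c9.png

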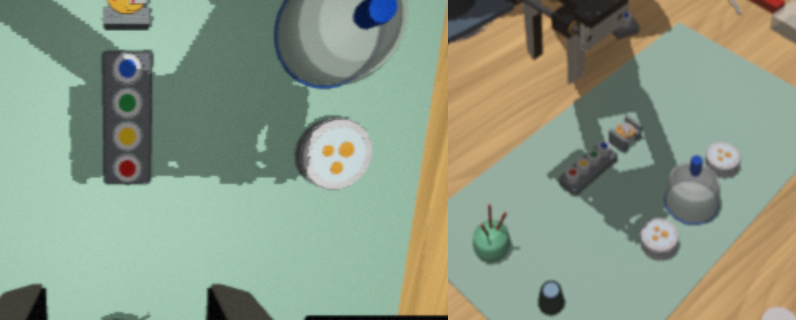

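The stand is about −0.089 m (y) and 0.000 m (x) in the holder's frame, with its row square to it. The bell is at about (0.650, 0.013), close to the tins' midpoint (0.650, 0.015). Both are released, so I hand in.

```bash
python3 -c "
from rig import ticket; print(ticket.sign_off())"
```

```text
the job is handed in; nothing more can be done
None
```

The dust bell is standing between the two tins, and the oil-pot stand is set down to the right of the holder. I handed the job in at about 19 s of the 51 s allowed; the hand-in gave no verdict.

- **Bell:** I lifted it about 80 mm straight up, carried it over and lowered it until it touched before letting go. Its knob measured (0.650, 0.013), against a midpoint between the tins of (0.650, 0.015). It looks upright, about 91 mm from each tin centre.
- **Stand:** I used the small one on the mat; the other, off the mat, has its pots further apart. I gripped it across its width and carried it level. It measured y about −89 mm and x about 0 mm in the holder's frame. That leaves a gap of about 16 mm, with the row within about 0.01 rad of square.
- **Checks that disagreed:** Estimates of the holder's and right tin's positions differed between views by 3 to 7 mm. The stand stays within its limits either way, and so does the bell. The pegwood holder and loupe were only checked by eye in the last picture, where they looked unmoved. I did not measure the holder for movement, but nothing touched it that I could see.

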